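Wedge up the shunter's rear wheels on the service track

ROBOT

A 7-joint arm with a two-finger parallel gripper is mounted at the origin on the work surface. World frame = base frame: x ahead of the robot, y to its left, z up, the work surface at z = 0. Lengths are in m, angles in rad, forces in N, time in s.
With the tool pointing down it reaches from about 0.35 to 0.9 m from the base axis. Payload 7.2 kg.
Tool frame: the origin (TCP) lies midway between the tips of the shut fingers; the grasp point (between the pads) lies 19 mm behind it; z points along the fingers, y is the line along which they close (so a half turn about z gives the same grasp; the last joint's range is limited). The gripper opens to 85 mm and grips with 20 to 120 N. Pads are 22 mm wide; open, the fingers measure 114 mm over their backs; the gripper's body (76 mm by 85 mm) begins 54 mm behind the grasp point. The pads swing forward as they close: fully open they stand 13 mm farther back than shut.
Start: joints at [1.238, 0.411, -0.013, 1.596, 0.006, 1.134, -0.082], TCP at [0.164, -0.603, 0.231] pointing down, gripper open.
Joint ranges: [-2.95, 2.95], [-0.29, 1.99], [-1.47, 1.44], [0.14, 2.54], [-1.03, 4.17], [0.13, 1.85], [-2.86, 2.86]. Speed limits (rad/s): [2.39, 2.39, 3.01, 3.01, 3.14, 3.14, 3.14].

INTERFACE

Orientations are given as [roll, pitch, yaw] about the fixed x, y, z axes, in that order (R = Rz(yaw) Ry(pitch) Rx(roll)).
In Python, from rig import status, cams, ticket gives the robot as it stands. The module is installed in compiled form; this text tells all that it offers.
- The arm moves only by the tool drive_tool, never from a script. Its argument "deltas" is a list of rows, each a list of 7 numbers: the shift along the tool's x, y, z as a fraction of full scale, then the turn, a rotation vector about the tool's x, y, z as a fraction of full scale, then the opening, from 0 (shut) to 1 (fully open). In form: [[tx, ty, tz, rx, ry, rz, gripper], ...]. A call has 1 to 20 rows; each row shifts and turns the commanded pose from where the row before left it, along the tool's axes as they then stand; what a row does not reach is not made up. Full scale, the value 1, is 0.04 m for a shift and 0.08 rad for a turn. A row lasts 1/12 s, in which the tool goes at most 41.7 mm and 7.16 degrees, less where a joint would pass 70% of its speed; a pose out of reach is approached as far as the arm can. A call with a number of a shift or a turn outside -1 to 1 is refused whole. A call with a gripper value outside its range is refused whole. The fingers move at their own pace and stop on an object; "force" is the grip in N (left out, the last holds). Time passes only in rows, so rows that do not move let the fingers close. It gives the time, the measured TCP pose, the force, the opening and the grip force at its end, in the units of the state.
- status.read_state(): the state, without advancing time (a new reading comes with each control period).
- cams.capture(name): name is "side" or "top"; returns the picture (420x560x3 uint8, red, green, blue); there is no depth.
- cams.camera_params(name): a dict with "mtx" (3x3 intrinsics, pixels), "world_to_cam" (4x4, takes a point from world to camera coordinates). Camera axes: x right, y down, z forward; pixel columns grow to the right and rows downward; lengths in m; the calibration is good to about 2 mm. A picture is of the moment at which its call begins. camera_params takes no time and is no camera call.
- ticket.hand_in(): hands the job in; it is judged then, once.
The state is a dict: "t": time; "joint_pos": joint angles; "dq": joint speeds; "joint_efforts": joint torques, N m; "eef_pos": TCP position; "eef_rot": TCP orientation; "contact_force": force on the tool from outside, world axes, zero at the start; "ft_torque": the same for the moment, N m; "width": opening from 0.0 (shut) to 1.0 (fully open); "finger_force": force on a finger pad.
Only numpy, scipy, OpenCV 4.12 (cv2) and the standard library are available. Lean on these libraries where they do the work, as an engineer would, in place of code of your own. Each camera call takes 0.05 s, during which the arm holds its last target. There are 200 camera calls.

TASK

The shunter on the service track is due for a rear wheel check. First shut off the track power by sliding the controller's red throttle fully back to its off stop, then lay the orange lifting wedge between the rails behind the locomotive, push it nose first under the rear buffer beam until both rear wheels are just clear of the rails, by about two or three millimetres with the front wheels still standing on them, and finish while still holding the wedge there in the gripper. Lift with the wedge alone, without touching the locomotive or derailing it, and leave the other things on the bench where they are.

Things in the scene. Friction and masses are not known exactly. Their poses are not given: they have to be found in the camera images.
- track: Service track, fixed: 600 mm of straight brass rail on dark sleepers and a plywood board 110 mm wide; red and white buffer stop at one end. Origin: centre of the board's underside; x along the track towards the buffer stop, y left, z up. Sleeper tops (the wedge slides on them) 14 mm above the origin, rail heads 22 mm; rails' inner faces 45 mm apart.
- railhead (a point): Point on the track's centre line, half-way along it, at the height of the rail heads; axes as the track's.
- loco: Green 0-4-0 diesel shunter model, 236 x 98 x 137 mm, about 0.85 kg, loose on the rails, its front buffer against the buffer stop; wheels do not roll. Origin: between the axles, at rail height; x forwards (to the buffer stop), z up. Cab and striped rear beam at -x; cab wall 24 mm ahead of the beam's rear face. Axles at x = -48 and +48 mm, 38 mm free between left and right wheels.
- rear_beam (a point): Middle of the lower rear edge of the rear buffer beam, which the wedge meets: 118 mm behind the loco's origin, at the start 10 mm above the rail heads (18 mm above the sleepers). A round buffer stands out 20 mm behind the beam, its underside 11 mm higher than this edge. As this edge rises 1.7 mm the rear wheels rise 1 mm; front wheels stay down. Axes as the loco's.
- rear_wheel_left (a point): Lowest point of the left rear wheel's tread (on the rail at the start).
- rear_wheel_right (a point): Lowest point of the right rear wheel's tread (on the rail at the start).
- front_wheels (a point): Point midway between the lowest points of the two front wheels.
- wedge_grip (a point): Centre of the upright grip block of the loose orange plastic wedge, 46 mm above its underside. Wedge 180 x 26 mm, 0.11 kg; x to the thin nose, z up. Top: 6 mm high at the nose, rising 1 mm in 5 to 30 mm, 120 mm further back, then level. Grip block 44 mm long, 26 wide, from 29 to 63 mm above the underside. Nose 158 mm ahead of this point, tail 22 mm behind it.
- wedge_nose (a point): Middle of the lower edge of the wedge's thin nose, at the level of its underside.
- wedge: The orange wedge as a whole. Origin: centre of its underside, 90 mm behind the nose; axes as for the grip.
- throttle_grip (a point): Centre of the red throttle grip on the grey track power controller (150 x 130 x 52 mm, fixed). Grip 16 mm along the slide, 26 across, 20 high on a thin stem; its underside is 14 mm and this point 24 mm above the black panel. On its +y side, 37 mm from the grip, are two meters 6 mm high. x points along the slide away from the off stop; slide it towards -x to switch off (friction 1.5 N).
- throttle (a joint): Position of the throttle in m: 0 = off, hard against its end stop at the robot's side; 0.06 = full power.
- motor: Bystander, to be left alone: small steel can motor, 42 x 30 x 30 mm, lying in front of the track.
- oiler: Bystander, to be left alone: yellow oil bottle, 30 mm diameter, 75 mm high, in front of the track.
- screw_tray: Bystander, to be left alone: green screw tray, 80 x 60 x 18 mm, at the right.
- screwdriver: Bystander, to be left alone: screwdriver, 170 mm, behind the track.
- brush: Bystander, to be left alone: brush, 160 mm, behind the track.
- tape: Bystander, to be left alone: blue roll of tape, 64 mm diameter, 18 mm high, behind the track.
- grease: Bystander, to be left alone: white grease jar, 44 mm diameter, 45 mm high, at the right.
Mind the look-alikes: they are no part of the job. Of the things that look like the wedge, take the one that is farthest from the robot's base at the start.

How it is judged:
On the way, in this order (a step that is already met when the one before it is completed fails the run):
1. the throttle is slid fully back to its off stop (value of joint throttle below 0.003 m), for 0.2 s.
2. the wedge, held in the gripper, lifts both rear wheels off the rails (z of each of rear_wheel_left, rear_wheel_right in the frame of railhead above 0.001 m and contact force between wedge and loco above 0.8 N and contact force between the fingers and wedge above 2 N), for 0.2 s.
At the end, for the whole second after the job is handed in: Throttle off (within 3 mm); gripper holds the wedge (over 2 N), which lies on the sleepers (to 2 mm) and carries the loco's rear (over 0.8 N); both rear wheels 1 to 5 mm above the rails, front wheels on them (1.5 mm); loco at rest, in place to 8 mm along, 4 mm across, untouched by the robot (all of step 2 and z of each of rear_wheel_left, rear_wheel_right in the frame of railhead below 0.005 m and z of front_wheels in the frame of railhead between -0.0015 and 0.0015 m and x of loco in the frame of railhead between 0.122 and 0.137 m and y of loco in the frame of railhead between -0.004 and 0.004 m and (contact force between wedge and track above 0.3 N or z of wedge in the frame of railhead below -0.006 m) and value of joint throttle below 0.003 m and contact force between each of the fingers, the arm and loco below 0.1 N and linear speed of loco below 0.01 m/s); the arm keeps its last pose, push and grip.
It fails at once if the wedge is put to the locomotive while the throttle is still on (value of joint throttle above 0.006 m and contact force between wedge and loco above 0.3 N).
It fails at once if the robot touches the locomotive (contact force between any of the fingers, the arm and loco above 0.5 N).
It fails at once if the locomotive is lifted far too high, shoved along or derailed (z of any of rear_wheel_left, rear_wheel_right in the frame of railhead above 0.009 m or z of front_wheels in the frame of railhead above 0.004 m or x of loco in the frame of railhead below 0.115 m or x of loco in the frame of railhead above 0.14 m or y of loco in the frame of railhead below -0.006 m or y of loco in the frame of railhead above 0.006 m).
It fails at once if another thing on the bench is moved by more than 20 mm (distance of any of motor, oiler, screw_tray, screwdriver, brush, tape, grease from where it was at the start of the episode above 0.02 m).
It also fails if it takes over 51 s, if anything falls off the work surface, if the arm or the gripper's body presses on something with over 40 N, if the wrist force passes 120 N, or if a joint passes its speed limit or range.

## Working session

There is one attempt and no reset: what is moved stays moved. The work goes in short steps, Python scripts to look and compute and a tool call to move; the robot and the scene stay as the last step left them, time stands still between calls to the robot, and variables do not carry over. Pictures are saved under pics/ and viewed, at most 10 in all, crops included, and the job is handed in when it is done.

Besides the shell and the picture viewer there is one more tool, called after "Emit:" in YAML: its name, and indented under it one key for each argument. drive_tool: Moves the arm, as the interface text tells. Its arguments: {"type":"object","properties":{"deltas":{"type":"array"},"force":{"type":"number"}},"required":["deltas"]}

```bash
mkdir -p pics; python3 - <<'E'
from rig import status,cams
import cv2,numpy as np
s=status.read_state();print({k:np.round(v,3).tolist() for k,v in s.items()})
for n in("side","top"):
    im=cams.capture(n);cv2.imwrite(f"pics/{n}0.png",im[:,:,::-1])
    p=cams.camera_params(n);print(n,np.round(p["mtx"],1).tolist(),np.round(p["world_to_cam"],3).tolist())
E
```

```text
{'t': 0.0, 'joint_pos': [1.238, 0.412, -0.013, 1.597, 0.006, 1.134, -0.082], 'dq': [-0.0, 0.001, 0.001, 0.003, -0.0, -0.001, 0.001], 'joint_efforts': [0.0, -60.062, 0.682, -29.941, 0.014, 0.011, -0.0], 'eef_pos': [0.163, -0.603, 0.23], 'eef_rot': [-3.14, 0.0, 0.265], 'contact_force': [-0.863, -0.295, -1.299], 'ft_torque': [-0.034, 0.04, -0.011], 'finger_force': 0.0, 'width': 1.003}
side [[512.3, 0.0, 273.5], [0.0, 512.3, 203.9], [0.0, 0.0, 1.0]] [[-0.82, -0.572, -0.011, 0.395], [-0.275, 0.411, -0.869, 0.237], [0.501, -0.71, -0.495, 1.239], [0.0, 0.0, 0.0, 1.0]]
top [[495.5, 0.0, 285.4], [0.0, 495.5, 206.8], [0.0, 0.0, 1.0]] [[0.02, -1.0, -0.014, -0.048], [-0.996, -0.019, -0.09, 0.544], [0.089, 0.016, -0.996, 1.398], [0.0, 0.0, 0.0, 1.0]]
```

View pics/top0.png

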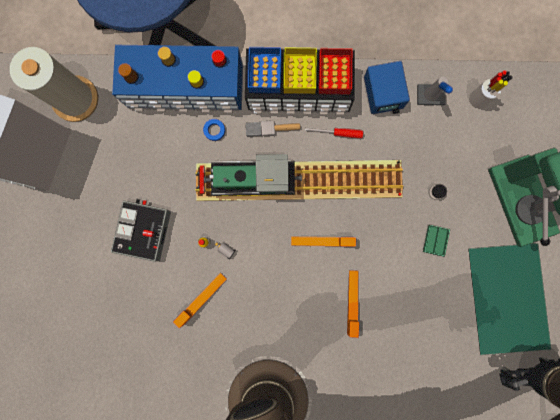

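View pics/side0.png

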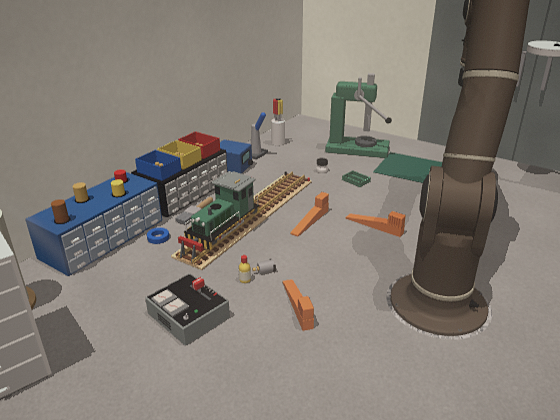

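The top view shows three orange wedge-like pieces: A (324,241) with its block at (348,241), B (201,300) and C (353,303). The base is at about (268,395), so A is farthest, with its nose towards +y. The red throttle is at (147,233), the loco's rear at about (294,175) and the buffer stop at (203,180).

```bash
cat > h.py <<'E'
import cv2,numpy as np
from rig import cams,status
P={n:cams.camera_params(n) for n in("side","top")}
def ray(n,u,v):
    K=P[n]["mtx"];T=np.array(P[n]["world_to_cam"]);R=T[:3,:3]
    return -R.T@T[:3,3],R.T@np.linalg.inv(K)@[u,v,1]
def plane(n,u,v,z):
    c,d=ray(n,u,v);return c+d*(z-c[2])/d[2]
def tri(a,b):
    M=[np.array(P[n]["mtx"])@np.array(P[n]["world_to_cam"])[:3] for n in("top","side")]
    X=cv2.triangulatePoints(M[0],M[1],np.float64(a),np.float64(b)).ravel();return X[:3]/X[3]
def proj(n,X):
    T=np.array(P[n]["world_to_cam"]);q=P[n]["mtx"]@(T[:3,:3]@X+T[:3,3]);return q[:2]/q[2]
def hsv(im): return cv2.cvtColor(im,cv2.COLOR_RGB2HSV)
def blobs(m,amin=10):
    cs,_=cv2.findContours(m,cv2.RETR_EXTERNAL,cv2.CHAIN_APPROX_NONE)
    return [c for c in cs if cv2.contourArea(c)>amin]
E
cat > m1.py <<'E'
from h import *
im={n:cv2.imread(f"pics/{n}0.png")[:,:,::-1].copy() for n in("top","side")}
for n in im:
    H=hsv(im[n])
    o=cv2.inRange(H,(8,150,90),(20,255,255))
    r=cv2.inRange(H,(0,160,90),(5,255,255))|cv2.inRange(H,(174,160,90),(180,255,255))
    for nm,m in(("orange",o),("red",r)):
        for c in blobs(m,12):
            b=cv2.minAreaRect(c);x,y=b[0]
            if y>165 : print(n,nm,np.round(cv2.boxPoints(b),1).tolist(),round(cv2.contourArea(c)))
# board: pale ply
H=hsv(im["top"])[150:210,185:415]
m=cv2.inRange(H,(15,50,120),(30,190,255))
m=cv2.morphologyEx(m,cv2.MORPH_CLOSE,np.ones((9,9)))
c=max(blobs(m),key=cv2.contourArea);b=cv2.boxPoints(cv2.minAreaRect(c))+[185,150]
print("board",b.round(1).tolist(),[plane("top",*q,0.01).round(3).tolist() for q in b])
t=lambda n,x,y,w,h,s:cv2.resize(im[n][y:y+h,x:x+w],(w*s,h*s),interpolation=cv2.INTER_CUBIC)
a=np.zeros((600,800,3),np.uint8)
for (X,Y),q in(((0,0),t("top",190,150,220,65,3)),((0,200),t("top",280,225,85,30,5)),((430,200),t("top",110,195,65,70,5)),((0,360),t("side",140,265,95,48,4)),((430,560-200),t("side",285,185,60,56,4))):
    a[Y:Y+q.shape[0],X:X+q.shape[1]]=q[:600-Y,:800-X]
cv2.imwrite("pics/c1.png",a[:,:,::-1])
E
python3 m1.py
```

```text
top orange [[172.39999389648438, 321.6000061035156], [219.89999389648438, 272.8999938964844], [226.6999969482422, 279.6000061035156], [179.3000030517578, 328.29998779296875]] 583
top orange [[347.0, 271.0], [358.0, 271.0], [358.0, 337.0], [347.0, 337.0]] 594
top orange [[198.0, 239.0], [204.0, 239.0], [204.0, 245.0], [198.0, 245.0]] 26
top orange [[291.0, 237.0], [355.0, 237.0], [355.0, 246.0], [291.0, 246.0]] 517
top orange [[196.0, 176.0], [198.0, 176.0], [198.0, 185.0], [196.0, 185.0]] 15
top orange [[295.0, 164.0], [402.0, 164.0], [402.0, 193.0], [295.0, 193.0]] 2308
top red [[199.0, 166.0], [203.0, 166.0], [203.0, 193.0], [199.0, 193.0]] 90
side orange [[277.8999938964844, 286.79998779296875], [288.29998779296875, 277.0], [318.3999938964844, 309.0], [308.0, 318.79998779296875]] 312
side orange [[345.6000061035156, 218.1999969482422], [352.3999938964844, 197.8000030517578], [407.8999938964844, 216.3000030517578], [401.1000061035156, 236.6999969482422]] 642
side orange [[46.29999923706055, 217.89999389648438], [52.900001525878906, 196.8000030517578], [64.5, 200.5], [57.79999923706055, 221.60000610351562]] 62
side orange [[290.3999938964844, 232.89999389648438], [320.8999938964844, 189.6999969482422], [330.1000061035156, 196.1999969482422], [299.6000061035156, 239.3000030517578]] 317
side red [[192.60000610351562, 284.0], [202.0, 278.3999938964844], [205.1999969482422, 283.70001220703125], [195.8000030517578, 289.29998779296875]] 28
side red [[241.0, 256.0], [246.0, 256.0], [246.0, 262.0], [241.0, 262.0]] 14
side red [[176.8000030517578, 241.10000610351562], [179.3000030517578, 234.6999969482422], [202.39999389648438, 244.0], [199.89999389648438, 250.3000030517578]] 82
side red [[114.0, 170.0], [125.0, 170.0], [125.0, 181.0], [114.0, 181.0]] 86
board [[194.5, 162.5], [402.6, 158.9], [403.2, 197.6], [195.2, 201.2]] [[0.671, 0.232, 0.01], [0.692, -0.376, 0.01], [0.579, -0.377, 0.01], [0.557, 0.226, 0.01]]
```

View pics/c1.png

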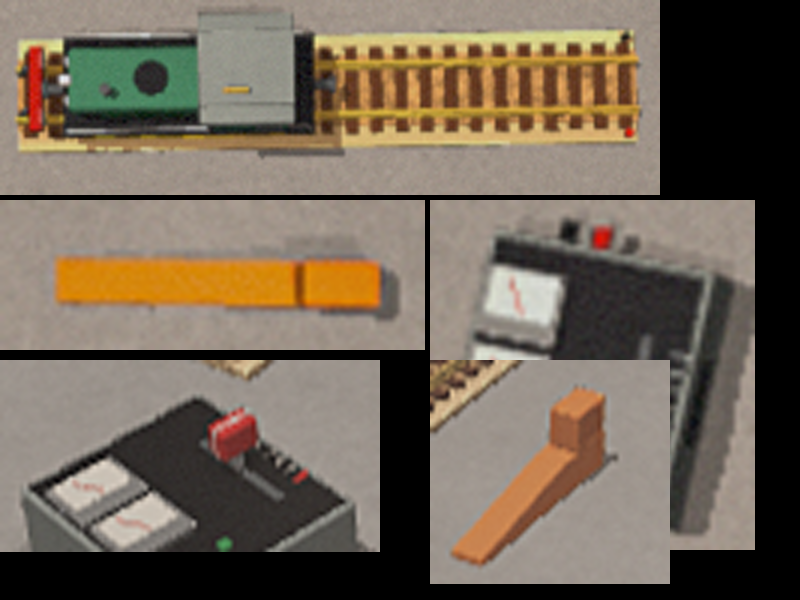

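```bash
cat > m2.py <<'E'
from h import *
T=cv2.imread("pics/top0.png")[:,:,::-1].copy();S=cv2.imread("pics/side0.png")[:,:,::-1].copy()
# rails: brass = bright yellowish; per column in 320..398
H=hsv(T).astype(int)
for v0,v1 in((163,176),(180,194)):
    pts=[]
    for u in range(310,398):
        col=T[v0:v1,u].astype(float);w=np.clip(col[:,1]-0.5*col[:,2]-60,0,None)**2
        h=H[v0:v1,u]; w=w*(h[:,0]>18)
        k=w.argmax();s=slice(max(k-1,0),k+2);
        if w[k]>0: pts.append([u,v0+(np.arange(v1-v0)[s]*w[s]).sum()/w[s].sum()])
    pts=np.array(pts);p=np.polyfit(pts[:,0],pts[:,1],1);r=pts[:,1]-np.polyval(p,pts[:,0]);k=abs(r)<1
    p=np.polyfit(pts[k,0],pts[k,1],1)
    q=[plane("top",u,np.polyval(p,u),0.022+0.0) for u in(310,398)]
    print("rail",k.sum(),len(pts),np.round(p,4),np.round(q,4).tolist())
r=cv2.inRange(hsv(T),(0,130,70),(8,255,255))|cv2.inRange(hsv(T),(172,130,70),(180,255,255))
for c in blobs(r,3):
    x,y,w,h=cv2.boundingRect(c)
    if 110<x<175 and 195<y<260: print("red",x,y,w,h,plane("top",x+w/2-.5,y+h/2-.5,.086).round(4))
# sub-pixel edges of wedge A block
o=cv2.inRange(hsv(T),(8,150,60),(20,255,255))
c=[c for c in blobs(o,100) if 285<c[:,0,0].mean()<355 and 230<c[:,0,1].mean()<250][0].reshape(-1,2)
up=[(u,c[c[:,0]==u][:,1].min()) for u in range(293,353)];lo=[(u,c[c[:,0]==u][:,1].max()) for u in range(293,353)]
print("edges",np.polyfit(*np.array(up).T,1),np.polyfit(*np.array(lo).T,1))
print("edge ups",[b for a,b in up][::6],[b for a,b in lo][::6])
print("A blocktop px corners",[plane("top",u,v,.063).round(4).tolist() for u,v in((341,237),(341,246),(355.5,237),(355.5,246))])
print("nose",plane("top",291,242,0.003).round(4))
a=np.zeros((600,800,3),np.uint8)
q=cv2.resize(T[195:265,105:180],None,fx=8,fy=8,interpolation=cv2.INTER_CUBIC)[:600];a[:q.shape[0],:q.shape[1]]=q
cv2.imwrite("pics/c2.png",a[:,:,::-1])
E
python3 m2.py
```

```text
rail 20 88 [-1.60000e-03  1.63901e+02] [[0.672, -0.1059, 0.022], [0.677, -0.3599, 0.022]]
rail 82 88 [-1.670000e-02  1.924354e+02] [[0.6025, -0.107, 0.022], [0.6115, -0.3599, 0.022]]
red 153 246 4 3 [0.4215 0.3175 0.086 ]
red 142 229 12 8 [0.4608 0.3386 0.086 ]
red 142 200 4 5 [0.5446 0.3535 0.086 ]
edges [1.88941373e-03 2.36423997e+02] [1.43928869e-02 2.40491627e+02]
edge ups [np.int32(237), np.int32(237), np.int32(237), np.int32(237), np.int32(237), np.int32(237), np.int32(237), np.int32(237), np.int32(237), np.int32(237)] [np.int32(244), np.int32(245), np.int32(245), np.int32(245), np.int32(245), np.int32(245), np.int32(245), np.int32(245), np.int32(245), np.int32(246)]
A blocktop px corners [[0.4598, -0.1937, 0.063], [0.4349, -0.194, 0.063], [0.4606, -0.2339, 0.063], [0.4357, -0.2341, 0.063]]
nose [ 0.4443 -0.0552  0.003 ]
```

View pics/c2.png

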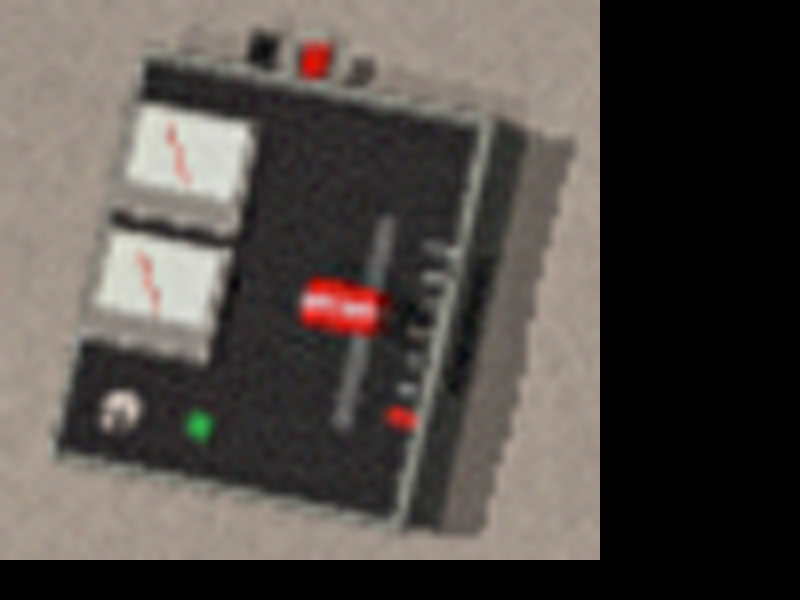

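Throttle grip at px (147.4,232.8), about mid-slide. The slide axis leans from crop (345,425) up to (388,215), i.e. yaw of about -10.5°. I swing over there while measuring.

```bash
python3 - <<'E'
from h import *
X=tri((147.4,232.8),(198.9,283.8));print("grip tri",X.round(4))
f=lambda a,b,z:plane("top",105+a/8-.5,195+b/8-.5,z)
a,b=f(345,425,.052),f(388,215,.052);d=b-a;print(a.round(4),b.round(4),np.degrees(np.arctan2(d[1],d[0])),np.linalg.norm(d))
a,b=f(400,525,.052),f(485,120,.052);d=b-a;print(np.degrees(np.arctan2(d[1],d[0])),np.linalg.norm(d))
for z in(.076,.086):print(z,plane("top",147.4,232.8,z).round(4),proj("side",plane("top",147.4,232.8,z)))
E
```

```text
grip tri [0.4582 0.3402 0.0757]
[0.4195 0.3463 0.052 ] [0.4935 0.3344 0.052 ] -9.103219914013449 0.07491148624149832
-9.481567569402573 0.1445943149350743
0.076 [0.4603 0.3417 0.076 ] [196.72918041 283.55500104]
0.086 [0.4599 0.3388 0.086 ] [197.32531157 279.51898852]
```

Emit:
drive_tool:
  deltas:
    - [1,0,0,0,0,-0.8,0]
    - [1,0,0,0,0,-0.8,0]
    - [1,0,0,0,0,-0.8,0]
    - [1,0,0,0,0,-0.8,0]
    - [1,0,0,0,0,-0.8,0]
    - [1,0,0,0,0,-0.8,0]
    - [1,0,0,0,0,-0.8,0]
    - [1,0,0,0,0,-0.8,0]
    - [1,0,0,0,0,-0.8,0]
    - [1,0,0,0,0,-0.8,0]
    - [1,0,0,0,0,-0.8,0]
    - [1,0,0,0,0,-0.8,0]
    - [1,0,0,0,0,-0.8,0]
    - [1,0,0,0,0,-0.8,0]
    - [1,0,0,0,0,-0.8,0]
    - [1,0,0,0,0,-0.8,0]
    - [1,0,0,0,0,-0.8,0]
    - [1,0,0,0,0,-0.8,0]
    - [1,0,0,0,0,-0.8,0]
    - [1,0,0,0,0,-0.8,0]
  force: 40

```text
t: 1.77
eef_pos: [0.6435, -0.0294, 0.2307]
eef_rot: [-3.141, -0.0, 1.548]
contact_force: [0.9, 1.0, 0.2]
width: 0.0
finger_force: 0.0
```

Emit:
drive_tool:
  deltas:
    - [1,0,0,0,0,-0.8,0]
    - [1,0,0,0,0,-0.8,0]
    - [1,0,0,0,0,-0.8,0]
    - [1,0,0,0,0,-0.8,0]
    - [1,0,0,0,0,-0.8,0]
    - [1,0,0,0,0,-0.8,0]
    - [1,0,0,0,0,-0.8,0]
    - [1,0,0,0,0,-0.8,0]
    - [1,0,0,0,0,-0.8,0]
    - [0,0,0,0,0,-1,0]
    - [0,0,0,0,0,-1,0]
    - [0,0,0,0,0,-1,0]
    - [0,0,0,0,0,-1,0]
    - [0,0,0,0,0,-1,0]
    - [0,0,0,0,0,-1,0]
    - [0,0,0,0,0,-1,0]
    - [0,0,0,0,0,-1,0]
    - [0,0,0,0,0,-1,0]
    - [0,0,0,0,0,-1,0]
    - [0,0,0,0,0,0,0]

```text
t: 3.43
eef_pos: [0.5623, 0.3142, 0.2306]
eef_rot: [-3.141, -0.001, 2.924]
contact_force: [0.5, 0.1, -0.5]
width: -0.001
finger_force: 0.0
```

Emit:
drive_tool:
  deltas:
    - [0.9,0.1,0,0,0,-0.7,0]
    - [0.9,0.12,0.5,0,0,0,0]
    - [0,0,1,0,0,0,0]
    - [0,0,1,0,0,0,0]
    - [0,0,0.8,0,0,0,0]
    - [0,0,0.7,0,0,0,0]
    - [0,0,0,0,0,0,0]
    - [0,0,0,0,0,0,0]

```text
t: 4.1
eef_pos: [0.4926, 0.3365, 0.0704]
eef_rot: [-3.14, -0.002, 2.975]
contact_force: [0.1, 0.5, 0.1]
width: -0.002
finger_force: 0.0
```

```bash
python3 - <<'E'
from h import *
a=np.zeros((600,800,3),np.uint8)
t=cams.capture("top")[185:260,110:210];s=cams.capture("side")[230:330,140:260]
t=cv2.resize(t,None,fx=4,fy=4,interpolation=cv2.INTER_CUBIC);s=cv2.resize(s,None,fx=3.3,fy=3.3,interpolation=cv2.INTER_CUBIC)
a[:t.shape[0],:400]=t;a[:s.shape[0],402:402+s.shape[1]]=s
cv2.imwrite("pics/c3.png",a[:340,:,::-1])
E
```

```text
(no output)
```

View pics/c3.png

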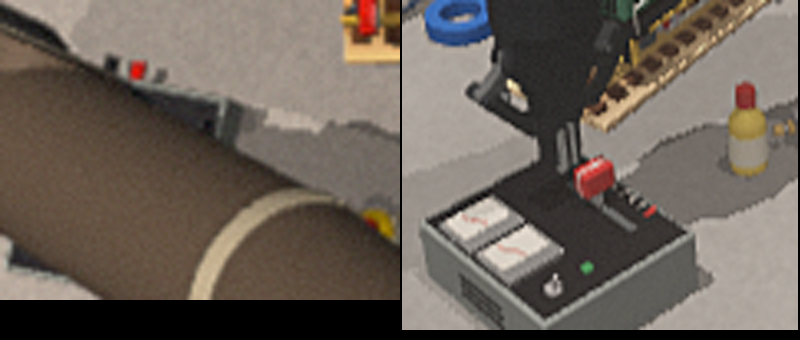

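The shut fingers (side crop, about 560,150) stand just behind the red grip (595,178) on its far side, well clear of the meters. Pushing now.

Emit:
drive_tool:
  deltas:
    - [0.3,0,0,0,0,0,0]
    - [0.3,0,0,0,0,0,0]
    - [0.25,0,0,0,0,0,0]
    - [0.2,0,0,0,0,0,0]
    - [0,0,0,0,0,0,0]
    - [0,0,0,0,0,0,0]

```text
t: 4.7
eef_pos: [0.4512, 0.344, 0.0716]
eef_rot: [-3.141, 0.0, 2.978]
contact_force: [0.7, -0.5, -0.6]
width: 0.004
finger_force: 0.0
```

Emit:
drive_tool:
  deltas:
    - [0.1,0,0,0,0,0,0]
    - [0.1,0,0,0,0,0,0]
    - [0.1,0,0,0,0,0,0]
    - [0,0,0,0,0,0,0]

```text
t: 5.03
eef_pos: [0.4458, 0.3445, 0.0715]
eef_rot: [3.14, 0.008, 2.973]
contact_force: [15.9, -1.2, -6.6]
width: -0.001
finger_force: 8.2
```

Emit:
drive_tool:
  deltas:
    - [0.05,0,0,0,0,0,0]
    - [0,0,0,0,0,0,0]
    - [0,0,0,0,0,0,0]
    - [0,0,0,0,0,0,0]
    - [-0.6,0,0,0,0,0,0]
    - [-0.4,0,-0.5,0,0,0,0]
    - [0,0,-1,0,0,0,0]
    - [0,0,-1,0,0,0,0]
    - [0,0,-1,0,0,0,0]
    - [0,0,-0.5,0,0,0,0]

```text
t: 5.87
eef_pos: [0.4782, 0.341, 0.2358]
eef_rot: [3.138, 0.002, 2.977]
contact_force: [0.3, 1.0, -0.5]
width: -0.001
finger_force: 0.0
```

```bash
python3 - <<'E'
from h import *
s=cams.capture("side");cv2.imwrite("pics/s4.png",s[:,:,::-1])
m=cv2.inRange(hsv(s),(0,140,80),(6,255,255))|cv2.inRange(hsv(s),(173,140,80),(180,255,255))
for c in blobs(m,3):
    x,y,w,h=cv2.boundingRect(c)
    if 140<x<240 and 260<y<320: print(x,y,w,h,plane("side",x+w/2-.5,y+h/2-.5,.076).round(4))
# expected off/on: start grip + slide steps
u=np.array([.987,-.16,0])
for d in(0,-.02,-.03,-.035,-.04):print(d,proj("side",np.array([.459,.340,.0757])+d*u).round(1))
s0=cv2.imread("pics/side0.png")[:,:,::-1]
a=np.hstack([cv2.resize(i[260:320,140:235],None,fx=4,fy=4,interpolation=cv2.INTER_CUBIC) for i in(s0,s)])
cv2.imwrite("pics/c4.png",a[:,:,::-1])
E
```

```text
203 286 11 11 [0.4207 0.3474 0.076 ]
0 [197.7 283.5]
-0.02 [203.1 287.2]
-0.03 [205.9 289.1]
-0.035 [207.3 290.1]
-0.04 [208.7 291. ]
```

View pics/c4.png

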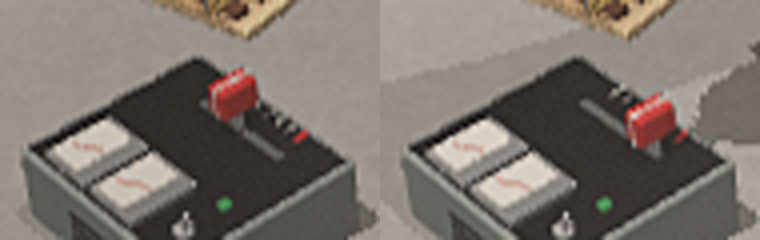

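The throttle now stands at the slot's end beside the red mark (right crop, 650,120), as the hard stop felt. Next I go above wedge A with the gripper open.

Emit:
drive_tool:
  deltas:
    - [-0.11,-0.98,0,0,0,0,0]
    - [-0.11,-0.98,0,0,0,0,0]
    - [-0.11,-0.98,0,0,0,0,0]
    - [-0.11,-0.98,0,0,0,0,0]
    - [-0.11,-0.98,0,0,0,0,0]
    - [-0.11,-0.98,0,0,0,0,0]
    - [-0.11,-0.98,0,0,0,0,0]
    - [-0.11,-0.98,0,0,0,0,0]
    - [-0.11,-0.98,0,0,0,0,0]
    - [-0.11,-0.98,0,0,0,0,0]
    - [-0.11,-0.98,0,0,0,0,0]
    - [-0.11,-0.98,0,0,0,0,0]
    - [-0.11,-0.98,0,0,0,0,0]
    - [-0.11,-0.98,0,0,0,0,0]
    - [0,0,0,0,0,1,1]
    - [0,0,0,0,0,1,1]
    - [0,0,0,0,0,1,1]
    - [0,0,0,0,0,1,1]
    - [0,0,0,0,0,1,1]
    - [0,0,0,0,0,1,1]

```text
t: 7.58
eef_pos: [0.448, -0.2117, 0.2307]
eef_rot: [3.142, -0.001, 2.492]
contact_force: [-0.1, -0.9, 0.3]
width: 0.843
finger_force: 0.0
```

Emit:
drive_tool:
  deltas:
    - [0,0,0,0,0,1,1]
    - [0,0,0,0,0,1,1]
    - [0,0,0,0,0,1,1]
    - [0,0,0,0,0,1,1]
    - [0,0,0,0,0,1,1]
    - [0,0,0,0,0,1,1]
    - [0,0,0,0,0,1,1]
    - [0,0,0,0,0,1,1]
    - [0,0,0,0,0,1,1]
    - [0,0,0,0,0,1,1]
    - [0,0,0,0,0,1,1]
    - [0,0,0,0,0,0.3,1]
    - [0,0,0,0,0,0,1]

```text
t: 8.67
eef_pos: [0.4481, -0.2117, 0.2309]
eef_rot: [-3.141, -0.0, 1.593]
contact_force: [0.5, 0.2, -0.1]
width: 0.994
finger_force: 0.0
```

```bash
python3 - <<'E'
from h import *
print(proj("side",np.array([.4475,-.2125,.063])),"seen ~(322,194.5)", tri((347.6,241.2),(322,194.5)))
print(proj("side",np.array([.4443,-.0552,.003])), proj("top",np.array([.6253,-.074,.022])))
for v in(170.8,187.3): print(plane("top",310,v,.022))
E
```

```text
[321.79673157 194.75865147] seen ~(322,194.5) [ 0.44773451 -0.21245599  0.063859  ]
[294.88610028 234.4746409 ] [298.69035777 179.19811181]
[ 0.65040306 -0.10625047  0.022     ]
[ 0.60232912 -0.10701777  0.022     ]
```

Emit:
drive_tool:
  deltas:
    - [0,0,1,0,0,0,1]
    - [0,0,1,0,0,0,1]
    - [0,0,1,0,0,0,1]
    - [0,0,1,0,0,0,1]
    - [0,0,0.6,0,0,0,1]
    - [0,0,0.5,0,0,0,1]
    - [0,0,0,0,0,0,0]
    - [0,0,0,0,0,0,0]
    - [0,0,0,0,0,0,0]
    - [0,0,0,0,0,0,0]
    - [0,0,0,0,0,0,0]
    - [0,0,0,0,0,0,0]
    - [0,0,0,0,0,0,0]
    - [0,0,0,0,0,0,0]
  force: 70

```text
t: 9.83
eef_pos: [0.4494, -0.2123, 0.0289]
eef_rot: [3.139, 0.002, 1.593]
contact_force: [-1.0, 0.1, 6.8]
width: 0.297
finger_force: 67.9
```

Emit:
drive_tool:
  deltas:
    - [0,0,-0.5,0,0,0,0]
    - [0,0,-1,0,0,0,0]
    - [0,0,-1,0,0,0,0]
    - [0,0,0,0,0,0,0]
    - [0,0,0,0,0,0,0]

```text
t: 10.25
eef_pos: [0.45, -0.2129, 0.1303]
eef_rot: [3.136, 0.004, 1.592]
contact_force: [0.3, -0.1, -1.4]
width: 0.294
finger_force: 68.9
```

```bash
python3 - <<'E'
from h import *
print(np.round(status.read_state()["eef_pos"],4))
t=cams.capture("top");s=cams.capture("side")
a=np.zeros((560,800,3),np.uint8)
A=cv2.resize(t[150:270,270:400],None,fx=3,fy=3,interpolation=cv2.INTER_CUBIC);B=cv2.resize(s[130:270,260:360],None,fx=4,fy=4,interpolation=cv2.INTER_CUBIC)
a[:360,:390]=A;a[:560,400:800]=B
cv2.imwrite("pics/c5.png",a[:,:,::-1])
E
```

```text
[ 0.45   -0.2129  0.1303]
```

View pics/c5.png

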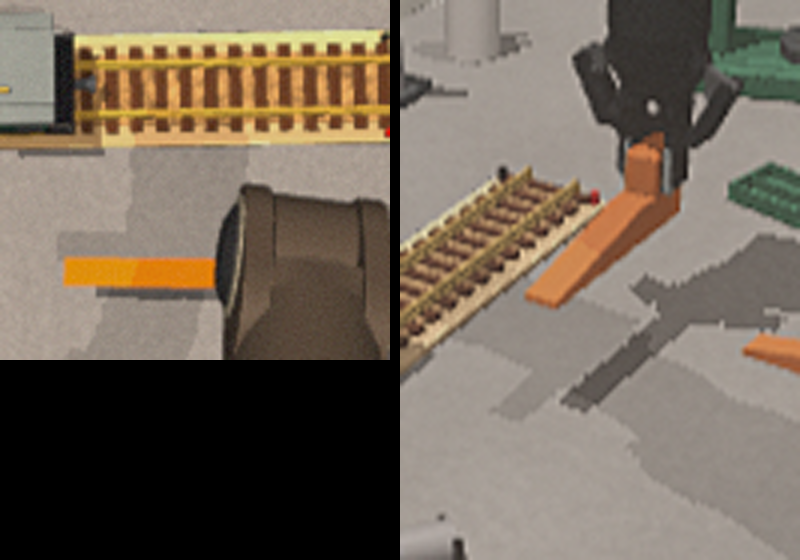

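The wedge is held level. In the top view its nose is at about (291,240), and the beam's rear face is at about (295,175), with the buffer tip at about (302,178).

```bash
python3 - <<'E'
from h import *
T=cams.capture("top")
o=cv2.inRange(hsv(T),(8,150,60),(20,255,255)); o[:220]=0;o[:, :285]=0;o[255:]=0;o[:,345:]=0
c=max(blobs(o),key=cv2.contourArea).reshape(-1,2)
mid=np.array([(u,c[c[:,0]==u][:,1].min()/2+c[c[:,0]==u][:,1].max()/2) for u in range(c[:,0].min()+1,c[:,0].max()-3)])
p=np.polyfit(*mid.T,1);n=c[:,0].min()-.3
zb=.1014
N=plane("top",n,np.polyval(p,n),zb+.006);u=n+40;X=[]
for s in(0.02,.06,.1):   # point s behind nose, height 6+s/5
    z=zb+.006+s/5; us=np.linspace(n,n+60,600);q=np.array([plane("top",a,np.polyval(p,a),z) for a in us]);X.append(q[np.abs(np.linalg.norm(q[:,:2]-N[:2],axis=1)-s).argmin()])
print("nose",N.round(4),np.round(X,4).tolist());d=N-X[-1];print("yaw",np.arctan2(d[1],d[0]))
# beam rear face/buffer in top0, lower edge of beam hidden; check beam top edge px
T0=cv2.imread("pics/top0.png")[:,:,::-1];print(hsv(T0)[170,286:310].tolist());print([plane("top",u,178,z).round(4).tolist() for u,z in((294.5,.045),(302,.05))])
E
```

```text
nose [ 0.4448 -0.0547  0.1074] [[0.4449, -0.0749, 0.1114], [0.445, -0.1147, 0.1194], [0.4451, -0.1548, 0.1274]]
yaw 1.5739411396103073
[[30, 20, 153], [35, 20, 143], [30, 29, 52], [105, 51, 20], [80, 35, 22], [83, 68, 34], [175, 96, 16], [140, 135, 17], [20, 165, 65], [18, 172, 135], [18, 175, 125], [20, 183, 117], [18, 176, 119], [19, 169, 121], [18, 179, 121], [20, 182, 136], [20, 176, 194], [21, 179, 208], [21, 172, 215], [22, 189, 193], [22, 191, 192], [22, 191, 186], [22, 180, 191], [20, 171, 215]]
[[0.6251, -0.0618, 0.045], [0.6248, -0.083, 0.05]]
```

Emit:
drive_tool:
  deltas:
    - [0,0,0,0,0,-0.18,0]
    - [-0.29,0.91,0,0,0,0,0]
    - [-0.29,0.91,0,0,0,0,0]
    - [-0.29,0.91,0,0,0,0,0]
    - [-0.29,0.91,0,0,0,0,0]
    - [-0.29,0.91,0,0,0,0,0]
    - [0,0,0.9,0,0,0,0]
    - [0,0,0.7,0,0,0,0]
    - [0,0,0.2,0,0,0,0]
    - [0,0,0,0,0,0,0]

```text
t: 11.23
eef_pos: [0.6296, -0.2621, 0.0508]
eef_rot: [-3.134, -0.003, 1.608]
contact_force: [-0.5, -0.0, -1.0]
width: 0.292
finger_force: 69.0
```

```bash
python3 - <<'E'
from h import *
t=cams.capture("top");s=cams.capture("side")
a=np.zeros((560,800,3),np.uint8)
A=cv2.resize(t[150:210,270:370],None,fx=8,fy=8,interpolation=cv2.INTER_CUBIC)[60:360];B=cv2.resize(s[150:215,220:340],None,fx=4,fy=4,interpolation=cv2.INTER_CUBIC)
a[:300,:800]=A;a[300:560,:480]=B
cv2.imwrite("pics/c6.png",a[:,:,::-1]);print(np.round(status.read_state()["eef_pos"],4))
E
```

```text
[ 0.6323 -0.263   0.0555]
```

View pics/c6.png

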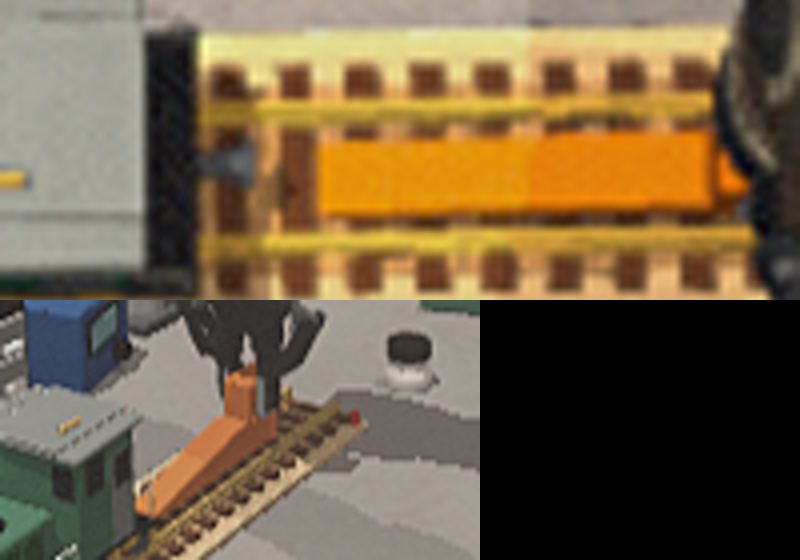

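The nose (top crop 318,178) is 2 to 3 cm behind the buffer tip (255,163), between the rails (108 and 240). It is about 1 mm towards the right rail, so I turn it slightly and lower.

Emit:
drive_tool:
  deltas:
    - [0,0,0.1,0,0,0.12,0]
    - [0,0,0.1,0,0,0,0]
    - [0,0,0.1,0,0,0,0]
    - [0,0,0.05,0,0,0,0]
    - [0,0,0,0,0,0,0]
    - [0,0,0,0,0,0,0]

```text
t: 11.83
eef_pos: [0.6328, -0.2636, 0.043]
eef_rot: [3.14, 0.001, 1.597]
contact_force: [-1.7, -0.1, 6.8]
width: 0.295
finger_force: 69.9
```

Emit:
drive_tool:
  deltas:
    - [0.4,-0.004,0,0,0,0,0]
    - [0.6,-0.006,0,0,0,0,0]
    - [0.6,-0.006,0,0,0,0,0]
    - [0.4,-0.004,0,0,0,0,0]
    - [0.3,-0.003,0,0,0,0,0]
    - [0,0,0,0,0,0,0]
    - [0,0,0,0,0,0,0]

```text
t: 12.42
eef_pos: [0.6304, -0.1687, 0.043]
eef_rot: [3.139, -0.002, 1.6]
contact_force: [-0.2, 5.9, 8.3]
width: 0.296
finger_force: 70.4
```

```bash
python3 - <<'E'
from h import *
t=cams.capture("top");s=cams.capture("side")
a=np.zeros((560,800,3),np.uint8)
A=cv2.resize(t[150:210,270:370],None,fx=8,fy=8,interpolation=cv2.INTER_CUBIC)[60:360];B=cv2.resize(s[150:215,180:310],None,fx=4,fy=4,interpolation=cv2.INTER_CUBIC)
a[:300,:800]=A;a[300:560,:520]=B
cv2.imwrite("pics/c7.png",a[:,:,::-1]);x=status.read_state();print(np.round(x["eef_pos"],4),np.round(x["contact_force"],1))
E
```

```text
[ 0.6305 -0.1691  0.043 ] [-0.6  5.   8.6]
```

View pics/c7.png

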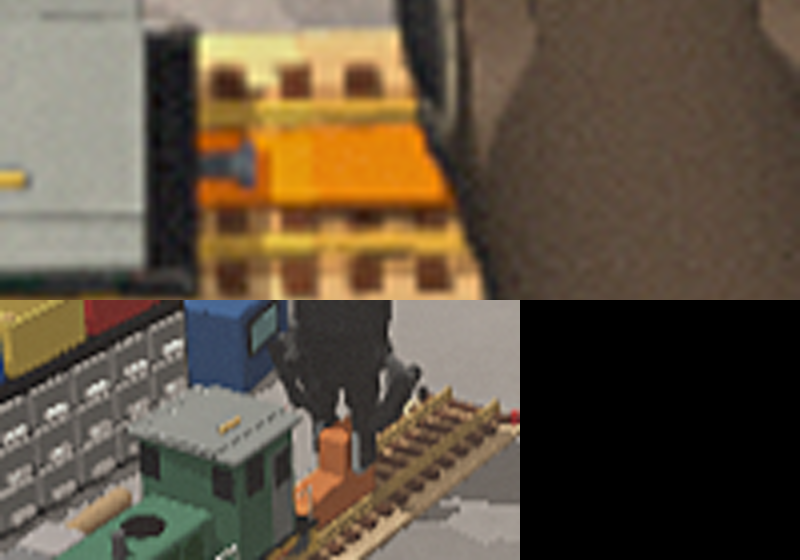

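```bash
python3 - <<'E'
from h import *
T=np.mean([cams.capture("top") for _ in range(2)],0).astype(np.uint8);big=cv2.resize(T[160:200,290:340],None,fx=8,fy=8,interpolation=cv2.INTER_CUBIC)
m=cv2.inRange(hsv(big),(8,225,150),(19,255,255))
px=lambda a,b:(290+(a+.5)/8-.5,160+(b+.5)/8-.5)
R=T.astype(float)
for u in range(301,321,3):
    a=int((u-290+.5)*8);v=np.where(m[:,a]>0)[0]
    if len(v)==0: continue
    k=v
    e=[]
    for b in(k.min(),k.max()):
        X=np.zeros(3)
        z=.035
        for _ in range(3):
            X=plane("top",*px(a,b),z);z=.014+.006+(-.0111-X[1])/5
        e.append(X)
    c=(e[0]+e[1])/2;line=.6252-.0356*(c[1]+.074)
    print(u,"y %.4f width %.4f off %.4f"%(c[1],np.linalg.norm(e[0]-e[1]),c[0]-line))
E
```

```text
301 y -0.0808 width 0.0032 off -0.0091
304 y -0.0892 width 0.0231 off 0.0008
307 y -0.0977 width 0.0256 off 0.0013
310 y -0.1062 width 0.0252 off 0.0007
313 y -0.1147 width 0.0259 off 0.0007
316 y -0.1231 width 0.0277 off 0.0012
319 y -0.1316 width 0.0258 off 0.0006
```

Emit:
drive_tool:
  deltas:
    - [0.1,0,0,0,0,0,0]
    - [0.1,0,0,0,0,0,0]
    - [0,0,0,0,0,0,0]
    - [0,0,0,0,0,0,0]

```text
t: 12.95
eef_pos: [0.6301, -0.1647, 0.0429]
eef_rot: [3.139, 0.002, 1.597]
contact_force: [-0.7, -2.2, 8.1]
width: 0.295
finger_force: 70.2
```

Emit:
drive_tool:
  deltas:
    - [0.1,0,0,0,0,0,0]
    - [0,0,0,0,0,0,0]
    - [0,0,0,0,0,0,0]

```text
t: 13.2
eef_pos: [0.63, -0.1612, 0.043]
eef_rot: [3.139, 0.002, 1.596]
contact_force: [-0.3, -2.8, 7.8]
width: 0.294
finger_force: 70.2
```

Emit:
drive_tool:
  deltas:
    - [0.1,0,0,0,0,0,0]
    - [0,0,0,0,0,0,0]
    - [0,0,0,0,0,0,0]

```text
t: 13.45
eef_pos: [0.6298, -0.1579, 0.043]
eef_rot: [3.139, 0.003, 1.596]
contact_force: [0.5, -4.4, 7.8]
width: 0.296
finger_force: 70.2
```

Emit:
drive_tool:
  deltas:
    - [0.1,0,0,0,0,0,0]
    - [0,0,0,0,0,0,0]
    - [0,0,0,0,0,0,0]

```text
t: 13.7
eef_pos: [0.6297, -0.1548, 0.0429]
eef_rot: [3.139, 0.004, 1.595]
contact_force: [0.6, -5.6, 7.5]
width: 0.293
finger_force: 70.2
```

Emit:
drive_tool:
  deltas:
    - [0.1,0,0,0,0,0,0]
    - [0,0,0,0,0,0,0]
    - [0,0,0,0,0,0,0]

```text
t: 13.95
eef_pos: [0.6296, -0.151, 0.043]
eef_rot: [3.139, 0.004, 1.595]
contact_force: [-0.5, -6.0, 7.5]
width: 0.294
finger_force: 70.2
```

Emit:
drive_tool:
  deltas:
    - [0.1,0,0,0,0,0,0]
    - [0,0,0,0,0,0,0]
    - [0,0,0,0,0,0,0]

```text
t: 14.2
eef_pos: [0.6295, -0.1471, 0.043]
eef_rot: [3.139, 0.004, 1.595]
contact_force: [-0.0, -7.7, 7.9]
width: 0.294
finger_force: 70.3
```

Emit:
drive_tool:
  deltas:
    - [0.1,0,0,0,0,0,0]
    - [0,0,0,0,0,0,0]
    - [0.1,0,0,0,0,0,0]
    - [0,0,0,0,0,0,0]
    - [0,0,0,0,0,0,0]
    - [0,0,0,0,0,0,0]
    - [0,0,0,0,0,0,0]

```text
t: 14.78
eef_pos: [0.6293, -0.14, 0.043]
eef_rot: [3.139, 0.005, 1.594]
contact_force: [0.3, -8.4, 7.9]
width: 0.298
finger_force: 70.3
```

```bash
python3 - <<'E'
from h import *
s=cams.capture("side");s0=cv2.imread("pics/side0.png")[:,:,::-1]
x=status.read_state();print(np.round(x["eef_pos"],4),np.round(x["contact_force"],1))
def shift(r):
    x,y,w,h=r;a,b=[cv2.cvtColor(i[y:y+h,x:x+w],cv2.COLOR_RGB2GRAY).astype(np.float32) for i in(s0,s)]
    return cv2.phaseCorrelate(a,b,cv2.createHanningWindow((w,h),cv2.CV_32F))
print("cab",shift((216,174,40,44)),"front",shift((186,205,36,36)),"stop",shift((174,232,34,22)),"track far",shift((270,172,40,30)))
for n,X in(("cab rear top",[.625,-.03,.15]),("front",[.62,.15,.08])):
    X=np.array(X);print(n,"px for +4mm z",proj("side",X+[0,0,.004])-proj("side",X),"+4mm y",proj("side",X+[0,.004,0])-proj("side",X))
a=np.hstack([cv2.resize(i[160:260,170:270],None,fx=4,fy=4,interpolation=cv2.INTER_CUBIC) for i in(s0,s)])
cv2.imwrite("pics/c8.png",a[:,:,::-1])
E
```

```text
[ 0.6293 -0.14    0.043 ] [ 0.  -8.7  8.6]
cab ((-0.32226331431317945, 0.2558504223681588), 1.0544404374228584) front ((-0.16542112062272096, 0.44048770127508874), 1.019218851018835) stop ((0.07970591138650462, 0.034102694796091626), 0.9951360722382864) track far ((-0.48195377487713387, -0.31642193550824516), 0.7533893259366353)
cab rear top px for +4mm z [-0.06091831 -1.22445606] +4mm y [-0.84878322  0.51294666]
front px for +4mm z [-0.11894018 -1.24038538] +4mm y [-0.98411722  0.64515645]
```

View pics/c8.png

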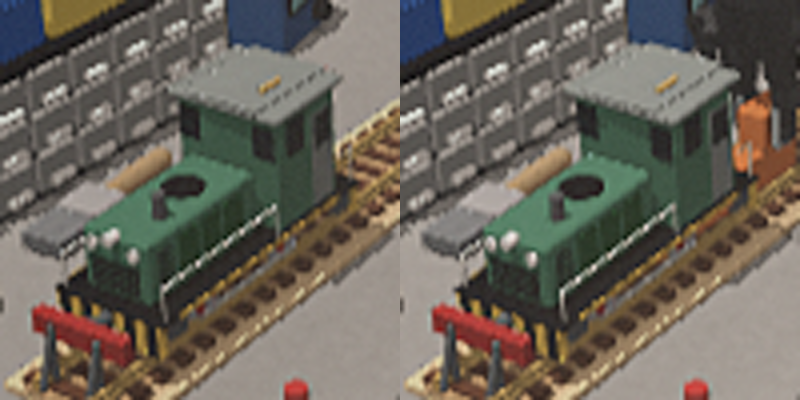

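```bash
cat > m3.py <<'E'
from h import *
import sys
s0=cv2.imread("pics/side0.png");t0=cv2.imread("pics/top0.png")
s=cams.capture("side")[:,:,::-1].copy();t=cams.capture("top")[:,:,::-1].copy()
def ecc(a,b,r):
    x,y,w,h=r;g=[cv2.cvtColor(i,cv2.COLOR_BGR2GRAY).astype(np.float32)/255 for i in(a,b)]
    W=np.eye(2,3,dtype=np.float32)
    try: cc,W=cv2.findTransformECC(g[0][y:y+h,x:x+w].copy(),g[1][y:y+h,x:x+w].copy(),W,cv2.MOTION_TRANSLATION,(3,200,1e-6),None,3)
    except cv2.error as e: return None
    return W[:,2].round(2).tolist(),round(float(cc),3)
for n,r in(("roof",(216,172,36,18)),("cabside",(228,184,28,28)),("hood",(194,198,38,26)),("headlamps",(188,214,22,24)),("stop",(176,234,28,22)),("trackside",(232,228,30,24))): print("side",n,ecc(s0,s,r))
for n,r in(("roof",(256,152,34,40)),("hood",(212,160,44,30)),("beamrear",(284,160,18,32)),("stop",(194,160,14,38))): print("top",n,ecc(t0,t,r))
# predictions for pitch th about front wheel contact (track x .178), per lift w at rear wheels
O=np.array([.625,-.074,.022]);d=np.array([-.0356,.9994,0])
for w in(.001,.0025,.004):
    th=w/.096
    for n,cam,x,z in(("roof","side",.07,.135),("hood","side",.18,.085),("headl","side",.235,.06),("roof","top",.07,.135),("hood","top",.19,.085)):
        p=O+d*x+[0,0,z];px=x-.178;q=p+d*(th*z)+np.array([0,0,-th*px]);print(w,cam,n,(proj(cam,q)-proj(cam,p)).round(2))
x=status.read_state();print(np.round(x["eef_pos"],4),np.round(x["contact_force"],1),round(x["t"],2))
E
python3 m3.py
```

```text
side roof ([-1.7200000286102295, 0.8799999952316284], 0.824)
side cabside ([-0.38999998569488525, -0.009999999776482582], 0.912)
side hood ([-0.25, 0.2199999988079071], 0.968)
side headlamps ([-0.2199999988079071, 0.5600000023841858], 0.983)
side stop ([-0.009999999776482582, 0.09000000357627869], 0.992)
side trackside ([-0.15000000596046448, 0.029999999329447746], 0.991)
top roof ([-0.9300000071525574, -0.1899999976158142], 0.973)
top hood ([-0.9599999785423279, -0.029999999329447746], 0.989)
top beamrear ([-0.6600000262260437, -0.10000000149011612], 0.951)
top stop ([0.019999999552965164, -0.009999999776482582], 0.999)
0.001 side roof [-0.31 -0.16]
0.001 side hood [-0.2   0.14]
0.001 side headl [-0.13  0.29]
0.001 top roof [-0.55 -0.06]
0.001 top hood [-0.32  0.01]
0.0025 side roof [-0.78 -0.4 ]
0.0025 side hood [-0.5   0.36]
0.0025 side headl [-0.33  0.72]
0.0025 top roof [-1.39 -0.15]
0.0025 top hood [-0.8   0.03]
0.004 side roof [-1.25 -0.65]
0.004 side hood [-0.81  0.58]
0.004 side headl [-0.52  1.16]
0.004 top roof [-2.22 -0.24]
0.004 top hood [-1.27  0.05]
[ 0.6292 -0.14    0.0429] [-0.6 -9.2  8.1] 14.93
```

The loco has pitched (headlamps down 0.56 px, cab and hood forward), which matches a rear wheel lift of about 2 mm. I push 4 mm more and recheck.

Emit:
drive_tool:
  deltas:
    - [0.1,0,0,0,0,0,0]
    - [0.02,0,0,0,0,0,0]
    - [0,0,0,0,0,0,0]
    - [0,0,0,0,0,0,0]
    - [0,0,0,0,0,0,0]
    - [0,0,0,0,0,0,0]
    - [0,0,0,0,0,0,0]
    - [0,0,0,0,0,0,0]

```text
t: 15.6
eef_pos: [0.6292, -0.1354, 0.043]
eef_rot: [3.139, 0.005, 1.594]
contact_force: [1.4, -9.1, 8.2]
width: 0.296
finger_force: 70.3
```

```bash
python3 m3.py | grep -v '^0.00'
```

```text
side roof ([-1.9900000095367432, 0.9800000190734863], 0.824)
side cabside ([-0.30000001192092896, 0.019999999552965164], 0.896)
side hood ([-0.3199999928474426, 0.25999999046325684], 0.965)
side headlamps ([-0.2800000011920929, 0.7200000286102295], 0.975)
side stop ([0.0, 0.09000000357627869], 0.99)
side trackside ([-0.15000000596046448, 0.05999999865889549], 0.993)
top roof ([-1.1299999952316284, -0.23000000417232513], 0.945)
top hood ([-1.090000033378601, -0.019999999552965164], 0.985)
top beamrear ([-0.8100000023841858, -0.17000000178813934], 0.933)
top stop ([0.029999999329447746, 0.0], 0.999)
[ 0.6291 -0.1355  0.043 ] [ 0.9 -9.2  8.2] 15.7
```

```bash
python3 -c "
from rig import ticket
print(ticket.hand_in())"
```

```text
the job is handed in; nothing more can be done
None
```

The job is handed in, with no verdict returned: I slid the throttle to its off stop and am holding the wedge on the sleepers under the rear beam, with the rear wheels about 2.5 mm clear of the rails, estimated from the loco's tilt in the pictures.

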